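Lever open the spice box and turn the dish to the cooker

TASK

Pick up the steel-bladed spatula, lever the spice box's hinged cover up with its blade under the overhanging front edge (no fingers on the cover while opening it), swing it about upright so that it stays open, and lay the spatula back down on the counter without dropping it. Then take the small dished plate by its upright handle, lift it out until it is at least 10 cm above the counter, and turn it about a quarter turn so that its pouring lip points at the middle of the pressure cooker, keeping it level with the stone ball resting in its middle all the way. Finish while still holding the plate still and level up there, with the cover open, and leave everything else where it is.

Things in the scene. Friction and masses are not known exactly. Their poses are not given: they have to be found in the camera images.
- box: Low open wooden box, fixed to the counter, 182 mm (own x) by 142 mm (own y) by 50 mm high, walls 6 mm, floor 5 mm thick. Origin: centre of its underside, on the counter; x points away from the robot to the hinge side, y to its left, z up. Its position and yaw (up to 0.25 rad) vary.
- cover (a joint): Hinge of the box's flat wooden cover, rad: 0 closed, grows as it swings up, stop at 1.9. Panel 200 mm (hinge to front edge) by 146 mm, 6 mm thick, 0.2 kg, no handle. Closed, its underside lies on the rim, 50 mm above the counter, and overhangs the front wall by 18 mm on the robot's side. Stiff hinge: it stays where it is left; lifting takes about 3 N at the front edge.
- cover_hinge (a point): Point on the hinge axis at the middle of the box's far top rim (box frame 91, 0, 50 mm). The axis runs along the box's y, in the plane of the cover's underside.
- cover_edge (a point): Middle of the cover's free front edge, on its underside, 200 mm from the hinge axis; moves with the cover.
- spatula: Short stiff spatula on the counter, 0.09 kg: brown wooden handle 100 mm long, 20 wide, 22 high, and a flat level steel blade 80 mm long, 26 wide, 2.5 thick. Origin: underside of the middle of the handle; x points along the tool to the blade tip, z up. Balances near x = +30 mm. Lies left or right of the box, blade pointing away from the robot (within 0.25 rad); the spoon lies on the other side.
- spatula_tip (a point): Middle of the spatula blade's front edge, 130 mm from the origin along x, at mid thickness, 11 mm above the handle's underside (the blade spans 9.75 to 12.25 mm).
- dish: Small white ceramic dished plate standing on the box's floor under the cover, 0.2 kg, 104 mm in diameter, rim 22 mm high, inside a shallow cone rising 12 degrees. Origin: centre of its underside, about 11 mm from the box's centre towards the hinge; x points to the pouring lip, a 20 mm wide tongue ending 61 mm out; z up. At the start the lip points to the hinge side, within 0.2 rad.
- dish_handle (a point): Middle of the dish's upright handle, a fin outside the rim opposite the lip: 10 mm thick (dish y), 32 mm long (dish x -82 to -50 mm), its top 40 mm and this point 26 mm above the dish's underside, 66 mm from its centre.
- ball_center (a point): Centre of the loose grey stone ball, 30 mm in diameter, 37 g, which rests in the middle of the dished plate (its centre 21 mm above the plate's underside) and rolls freely.
- cooker: Aluminium pressure cooker, 2 kg, 216 mm in diameter, 150 mm high, long black handle to its x side. Origin: centre of its underside; the pouring lip must point at this axis. It stands left or right of the box, and the colander on the other side.
- colander: White plastic colander, 220 mm in diameter, 95 mm high; leave alone. Origin: centre of underside.
- spoon: Kitchen spoon lying on the counter, like the spatula but with a bowl; leave alone.
- seal: Silicone sealing ring, 190 mm in diameter, 8 mm high, on the counter; leave alone.
- mug: Ceramic mug, 80 mm in diameter, 85 mm high; leave alone.
Things that resemble listed ones, but are neither listed nor needed, are in the scene too. Of the things shaped like the spatula, the brown one is meant.

How it is judged:
By the outcome, as a careful person would: the job done as asked, in the order asked, and still so for the second after the job is handed in, while the arm keeps its last pose, push and grip.
It also fails if it takes over 67 s, if anything falls off the work surface, if the arm or the gripper's body presses on something with over 40 N, if the wrist force passes 120 N, or if a joint passes its speed limit or range.

ROBOT

A 7-joint arm with a two-finger parallel gripper is mounted at the origin on the work surface. World frame = base frame: x ahead of the robot, y to its left, z up, the work surface at z = 0. Lengths are in m, angles in rad, forces in N, time in s.
With the tool pointing down it reaches from about 0.425 to 0.925 m from the base axis. Payload 6.8 kg.
Tool frame: the origin (TCP) lies between the finger pads; the fingertips stand 17 mm ahead of it and the grasp point (between the pads) lies 2 mm behind it; z points along the fingers, x is the direction in which the jaws open and shut, and the axes are right-handed (so a half turn about z gives the same grasp; the last joint's range is limited). The gripper opens to 85 mm and grips with 20 to 120 N. Pads are 22 mm wide; open, the fingers measure 114 mm over their backs; the gripper's body (76 mm by 85 mm) begins 54 mm behind the grasp point. The pads swing forward as they close: fully open they stand 13 mm farther back than shut.
Start: joints at [1.181, 0.477, 0.022, 1.555, -0.011, 1.109, -0.083], TCP at [0.188, -0.648, 0.248] pointing down, gripper open.
Joint ranges: [-2.96, 2.96], [-0.34, 2.1], [-1.41, 1.46], [0.24, 2.44], [-1.37, 4.51], [0.17, 1.92], [-2.96, 2.96]. Speed limits (rad/s): [2.39, 2.39, 3.14, 3.14, 3.14, 3.14, 3.14].

INTERFACE

Orientations are given as a unit quaternion [w, x, y, z].
In Python, from station import readout, read_camera, get_calibration, bot, models gives the robot as it stands.
- The arm moves only by the tool carry_out, never from a script. Its argument "deltas" is a list of rows, each a list of 2 entries, a list of its own where there are three numbers: the shift along the tool's x, y, z in cm, then the turn about the tool's z in degrees. A call has 1 to 10 rows; each row is the pose to reach, as a shift and turn from the pose measured when the call began, along the tool's axes at that moment; what a row does not reach only later rows make up. A row lasts 1/8 s, in which the tool goes at most 62.5 mm and 10.7 degrees, less where a joint would pass 70% of its speed; a pose out of reach is approached as far as the arm can. A call with a gripper value outside its range is refused whole. "hand" is the opening, from 0 (shut) to 1 (fully open), set as the call begins (left out, the last holds). The fingers move at their own pace and stop on an object; "newtons" is the grip in N (left out, the last holds). Time passes only in rows, so rows that repeat a pose let the fingers close. It gives the time, the measured TCP pose, the force and the opening at its end, in the units of the state.
- readout.get_obs(): the state, without advancing time (a new reading comes with each control period).
- read_camera(name): name is "scene" or "side" or "wrist"; returns the picture (420x560x3 uint8, red, green, blue); there is no depth.
- get_calibration(name): a dict with "fov_y" (degrees; the focal length in pixels is half the picture's height over the tangent of half this angle, whatever the lens; pixels are square), "cx", "cy" (the principal point, pixels), "world_from_camera" (4x4, takes a point from camera to world coordinates). Camera axes: x right, y down, z forward; pixel columns grow to the right and rows downward; lengths in m; the calibration is good to about 2 mm. A picture is of the moment at which its call begins: read the wrist's pose just before it. get_calibration takes no time and is no camera call; for the wrist camera it gives the pose at the moment of the call.
- bot.hand_in(): hands the job in, once; it reports no verdict.
Trained networks look in the newest picture that a camera, given by its name, has taken for a name from the list of things; names that differ only in an ending like _2 or _b are one class to them, and where a whole thing is asked for, a point or a joint stands for the part that bears it (a point fixed in the world has none). Each returns a list of dicts, best first, with "score" (0 to 1); they miss things now and then, are a little off and sometimes report something else, mostly with a low value. They report only what shows in the picture. A call takes as long as a camera call. They do not tell look-alikes from the thing itself.
- models.spot_in(query, camera): "centre" ([row, column] in pixels, amid what is visible of it).
The state is a dict: "t": time; "q": joint angles; "joint_vel": joint speeds; "joint_torque": joint torques, N m; "eef_pos": TCP position; "tool_rot": TCP orientation; "contact_force": force on the tool from outside, world axes, zero at the start; "torque": the same for the moment, N m; "gripper_width": opening from 0.0 (shut) to 1.0 (fully open).
Only numpy, scipy, OpenCV 4.12 (cv2) and the standard library are available. Lean on these libraries where they do the work, as an engineer would, in place of code of your own. Each camera call takes 0.05 s, during which the arm holds its last target. There are 200 camera calls.

## Working session

There is one attempt and no reset: what is moved stays moved. The work goes in short steps, Python scripts to look and compute and a tool call to move; the robot and the scene stay as the last step left them, time stands still between calls to the robot, and variables do not carry over. Pictures are saved under pics/ and viewed, about 8 in all and at most 12, crops included, and the job is handed in when it is done.

Besides the shell and the picture viewer there is one more tool, called after ">>>" as name(argument=value, ...), one argument or row to a line, values as JSON. carry_out: Moves the arm, as the interface text tells. Its arguments: {"type":"object","properties":{"deltas":{"type":"array"},"hand":{"type":"number"},"newtons":{"type":"number"}},"required":["deltas"]}

```bash
mkdir -p pics; python3 - <<'E'
from station import readout, read_camera, get_calibration, bot, models
import cv2,numpy as np
o=readout.get_obs(); print({k:np.round(v,3).tolist() for k,v in o.items()})
ims=[]
for c in ["scene","side"]:
    im=read_camera(c); cv2.imwrite(f"pics/{c}0.png",cv2.cvtColor(im,cv2.COLOR_RGB2BGR))
    k=get_calibration(c); print(c,k["fov_y"],k["cx"],k["cy"],np.round(k["world_from_camera"],3).tolist())
    for n in ["box","cover_edge","spatula","cooker","colander","spoon","seal","mug"]:
        print(n,[(np.round(d["centre"]).tolist(),round(d["score"],2)) for d in models.spot_in(n,c)[:3]])
E
```

```text
{'t': 0.0, 'q': [1.181, 0.478, 0.022, 1.556, -0.011, 1.109, -0.083], 'joint_vel': [-0.001, -0.001, -0.0, 0.001, -0.001, 0.002, -0.001], 'joint_torque': [-0.0, -59.645, 1.608, -28.12, 0.012, 0.009, 0.0], 'eef_pos': [0.188, -0.648, 0.247], 'tool_rot': [-0.0, 0.799, -0.601, -0.001], 'contact_force': [0.144, 0.336, -0.779], 'torque': [-0.013, 0.012, 0.069], 'gripper_width': 1.001}
scene 47.61654724025403 279.23145803924103 209.19245012219855 [[0.424, 0.517, -0.743, 1.569], [0.905, -0.226, 0.359, -0.506], [0.018, -0.826, -0.564, 0.859], [0.0, 0.0, 0.0, 1.0]]
box [([251.0, 301.0], 0.77)]
cover_edge [([246.0, 297.0], 0.79), ([241.0, 206.0], 0.21)]
spatula [([202.0, 186.0], 0.66), ([241.0, 207.0], 0.64), ([187.0, 282.0], 0.58)]
cooker [([281.0, 157.0], 0.6), ([160.0, 386.0], 0.38)]
colander [([201.0, 428.0], 0.67)]
spoon [([202.0, 342.0], 0.51)]
seal [([230.0, 82.0], 0.74)]
mug [([160.0, 388.0], 0.89)]
side 45.97231037190376 278.0227931103994 209.84798241103545 [[-0.848, -0.339, 0.407, -0.168], [-0.53, 0.531, -0.661, 1.062], [0.008, -0.776, -0.63, 1.093], [0.0, 0.0, 0.0, 1.0]]
box [([198.0, 231.0], 0.93)]
cover_edge [([200.0, 236.0], 0.81)]
spatula [([266.0, 303.0], 0.91), ([202.0, 232.0], 0.69), ([212.0, 370.0], 0.66)]
cooker [([137.0, 287.0], 0.88), ([200.0, 237.0], 0.39)]
colander [([264.0, 143.0], 0.65)]
spoon [([275.0, 246.0], 0.89), ([336.0, 211.0], 0.18)]
seal [([159.0, 377.0], 0.68)]
mug [([337.0, 211.0], 0.67)]
```

View pics/scene0.png

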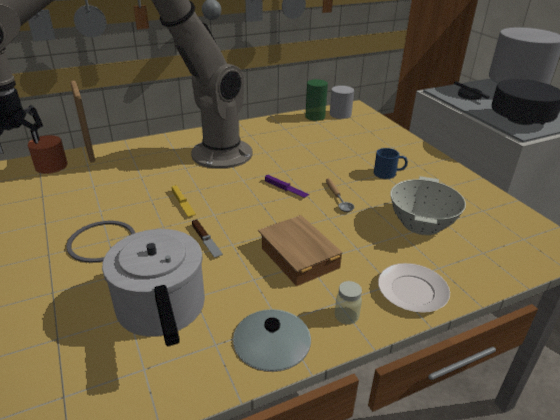

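View pics/side0.png

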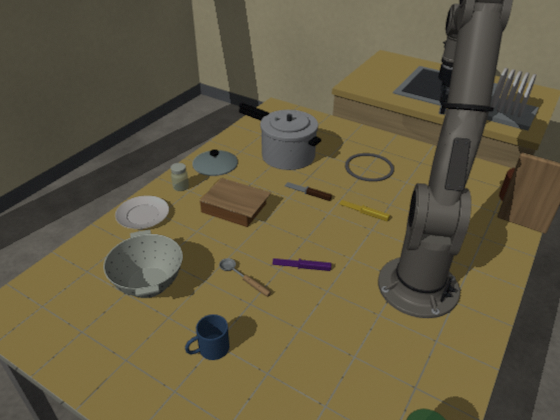

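The scene view shows three spatula-shaped tools: a yellow one at (col 183, row 202), a purple one at (286, 187) and a brown-handled one at (206, 238). In the side view the brown one is at (310, 191). The brown one fits, as its handle is brown and its blade is steel. I'll confirm it in an enlarged crop.

```bash
python3 - <<'E'
import cv2,numpy as np
a=cv2.imread("pics/scene0.png")[205:285,180:350]; b=cv2.imread("pics/side0.png")[170:230,195:345]
a=cv2.resize(a,(680,320),interpolation=cv2.INTER_CUBIC)
b=cv2.resize(b,(680,272),interpolation=cv2.INTER_CUBIC)
cv2.imwrite("pics/crop1.png",np.vstack([a,b]))
E
```

```text
(no output)
```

View pics/crop1.png

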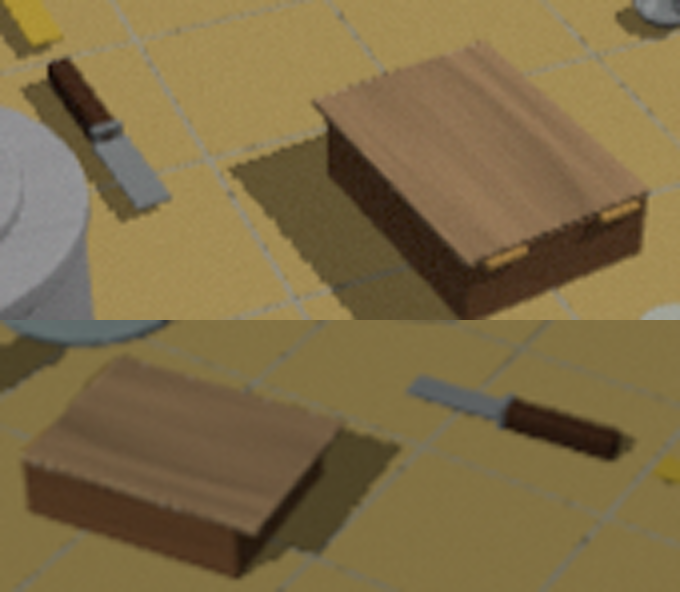

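The crop confirms it: brown handle, steel blade, lying on the robot's right (-y) between the cooker and the box. Next I'll fit the poses from both views.

```bash
cat > h.py <<'E'
import numpy as np, cv2
from scipy.optimize import least_squares
from station import readout, read_camera, get_calibration, bot, models
def proj(P,k):
    T=np.linalg.inv(k["world_from_camera"]); f=210/np.tan(np.radians(k["fov_y"]/2))
    p=np.atleast_2d(P)@T[:3,:3].T+T[:3,3]
    return np.c_[k["cx"]+f*p[:,0]/p[:,2],k["cy"]+f*p[:,1]/p[:,2]]
def onz(uv,k,z):
    f=210/np.tan(np.radians(k["fov_y"]/2)); T=np.array(k["world_from_camera"])
    d=T[:3,:3]@[(uv[0]-k["cx"])/f,(uv[1]-k["cy"])/f,1]; c=T[:3,3]
    return c+d*(z-c[2])/d[2]
def place(L,p):
    c,s=np.cos(p[2]),np.sin(p[2]); L=np.asarray(L,float)
    return np.c_[p[0]+c*L[:,0]-s*L[:,1],p[1]+s*L[:,0]+c*L[:,1],L[:,2]]
def fit(L,obs,p0):  # obs: list of (calib, uv array)
    r=lambda p:np.concatenate([(proj(place(L,p),k)-uv).ravel() for k,uv in obs])
    s=least_squares(r,p0); return s.x,np.round(s.fun,1)
E
python3 - <<'E'
from h import *
ks,kd=get_calibration("scene"),get_calibration("side")
A=lambda l:np.array([[180+u/4-.4,205+v/4-.4] for u,v in l]); B=lambda l:np.array([[195+u/4.533-.4,170+(v-320)/4.533-.4] for u,v in l])
L=[[-.109,-.073,.056],[-.109,.073,.056],[.091,.073,.056],[.091,-.073,.056]]
print("box",fit(L,[(ks,A([(315,103),(480,42),(647,192),(470,266)])),(kd,B([(342,426),(257,533),(24,460),(125,357)]))],[.6,0,0]))
L=[[.130,.013,.011],[.13,-.013,.011],[-.05,0,.022],[.05,0,.022]]
print("spat",fit(L,[(ks,A([(170,200),(135,210),(61,63),(106,128)])),(kd,B([(409,395),(416,378),(617,440),(510,407)]))],[.5,-.2,0]))
L=[[0,0,.1]]
print("cooker",fit(L,[(ks,np.array([[157,281]])),(kd,np.array([[289.5,143]]))],[.7,-.3,0]))
def cyl(p):
    o=[]
    for k,cols,row in((ks,(110,204),290),(kd,(261.5,318),140)):
        t=np.linspace(0,2*np.pi,200); q=proj(np.c_[p[0]+.108*np.cos(t),p[1]+.108*np.sin(t),0*t+.08],k)
        o+=[q[:,0].min()-cols[0],q[:,0].max()-cols[1]]
    return o
s=least_squares(cyl,[.7,-.3]);print("cyl",s.x,s.fun)
E
```

```text
box (array([ 0.67659985, -0.00944807,  0.11609382]), array([-1.5, -1. ,  0.4, -0.8,  0.5, -1. , -1.1, -0.7,  0.2, -0.9, -0.6,
       -0.3, -1.3, -0.6, -1.7, -0.3]))
spat (array([ 0.4582546 , -0.22590178,  0.06758579]), array([-0.2, -0.7, -0.2, -0.3, -0.9, -1.9,  0.3, -0.1, -0.9, -0.3,  0.8,
       -0.2, -0.2, -0.2, -1.9, -1. ]))
cooker (array([ 0.70210751, -0.40058509,  0.        ]), array([-0.4, -5.7, -4.1, -9.7]))
cyl [ 0.6789619  -0.39507447] [ 0.66397213 -0.76354433  0.66668435 -0.85689093]
```

>>> carry_out(
  deltas=[
    [[-3.5,-4.5,0],2],
    [[-8,-10,0],4],
    [[-12,-15.5,0],7],
    [[-16,-20.5,0],9],
    [[-20,-25.5,2],12.2],
    [[-24,-30.5,4],12.2],
    [[-28,-36,6],12.2],
    [[-31,-39.5,8],12.2],
    [[-32.3,-41,9],12.2],
    [[-32.3,-41,9],12.2],
  ],
  hand=0.7,
  newtons=110,
)

```text
t: 2.15
eef_pos: [0.4931, -0.2201, 0.1572]
tool_rot: [-0.0, 0.733, -0.68, -0.001]
contact_force: [-0.3, -0.8, -0.2]
gripper_width: 0.698
```

```bash
cat >> h.py <<'E'
def state():
    o=readout.get_obs(); w,x,y,z=o["tool_rot"]
    from scipy.spatial.transform import Rotation as R
    return o,R.from_quat([x,y,z,w]).as_matrix()
def delta(target,xang=None):
    "target world TCP (m); xang desired world angle of tool x (deg) -> tool shift cm, turn deg"
    o,M=state(); d=M.T@(np.array(target)-o["eef_pos"])*100
    a=np.degrees(np.arctan2(M[1,0],M[0,0])); t=0 if xang is None else -((xang-a+180)%360-180)
    print("t%.2f pos"%o["t"],np.round(o["eef_pos"],4),"xang %.2f"%a,"tilt",np.round(np.degrees(M[:2,2]),2),"F",np.round(o["contact_force"],1),"w %.3f"%o["gripper_width"],"-> d",np.round(d,2),"turn %.1f"%t)
def shot(c,f):
    k=get_calibration(c); im=read_camera(c); cv2.imwrite(f"pics/{f}.png",cv2.cvtColor(im,cv2.COLOR_RGB2BGR)); return im,k
E
python3 - <<'E'
from h import *
delta([.493,-.2235,.018],-86.1)
im,k=shot("wrist","w1")
p=[.4583,-.2259,.0676]
print(proj(place([[.130,.013,.0122],[.13,-.013,.0122],[-.05,0,.022],[.05,0,.022]],p),k).round())
print(np.round(k["world_from_camera"],3))
E
```

```text
t2.15 pos [ 0.4931 -0.2201  0.1572] xang -85.67 tilt [-0.06  0.13] F [-0.3 -0.8 -0.2] w 0.698 -> d [ 0.37  0.02 13.92] turn 0.4
[[274.  85.]
 [307.  86.]
 [288. 291.]
 [290. 185.]]
[[ 0.075 -0.962 -0.261  0.559]
 [-0.997 -0.073 -0.018 -0.216]
 [-0.002  0.262 -0.965  0.281]
 [ 0.     0.     0.     1.   ]]
```

View pics/w1.png

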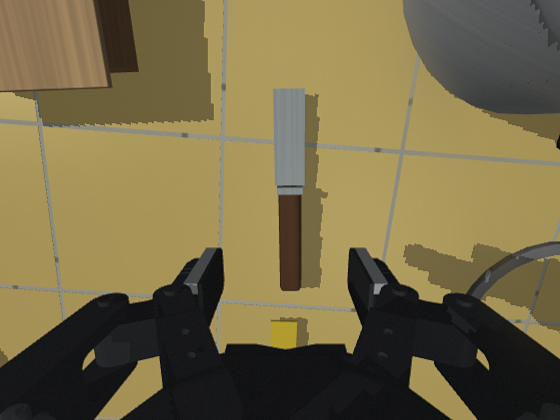

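The wrist view shows the brown handle at rows 195–290 and cols 280–300, with the blade tip at row 89. That is within about 3 mm of the estimate. I'll descend now.

>>> carry_out(
  deltas=[
    [[0.3,0,4],0.4],
    [[0.3,0,8],0.4],
    [[0.3,0,11],0.4],
    [[0.3,0,13],0.4],
    [[0.3,0,13.8],0.4],
    [[0.3,0,13.8],0.4],
  ],
)

```text
t: 2.95
eef_pos: [0.4921, -0.2266, 0.0201]
tool_rot: [0.0, 0.729, -0.684, -0.0]
contact_force: [0.8, -0.4, 0.0]
gripper_width: 0.702
```

>>> carry_out(
  deltas=[
    [[0,0,0],0],
    [[0,0,0],0],
    [[0,0,0],0],
    [[0,0,0],0],
    [[0,0,0],0],
    [[0,0,0],0],
  ],
  hand=0.0,
  newtons=110,
)

```text
t: 3.7
eef_pos: [0.4926, -0.2269, 0.0214]
tool_rot: [0.0, 0.729, -0.684, 0.0]
contact_force: [-2.0, 0.6, 8.2]
gripper_width: 0.206
```

>>> carry_out(
  deltas=[
    [[0,0,-1],0],
    [[0,0,-2.5],0],
    [[0,0,-4],0],
    [[0,0,-4],0],
    [[0,0,-4],0],
  ],
)

```text
t: 4.32
eef_pos: [0.4925, -0.2269, 0.0614]
tool_rot: [0.0, 0.729, -0.684, 0.0]
contact_force: [0.3, -0.2, -1.2]
gripper_width: 0.199
```

```bash
python3 - <<'E'
from h import *
delta([.445,-.036,.055],-83.35)
im,k=shot("wrist","w2")
o,M=state(); t=o["eef_pos"]; x=-M[:,1]
for d in(.09,.095,.10): print(d,proj(t+x*d+[0,0,.0122-.0214],k).round(1))
p=[.6766,-.0094,.116]
print(proj(place([[-.109,-.073,.05],[-.109,-.073,.056],[-.109,.073,.056],[-.091,-.071,0]],p),k).round())
E
```

```text
t4.33 pos [ 0.4925 -0.2269  0.0614] xang -86.36 tilt [ 0.02 -0.04] F [ 0.3 -0.2 -1.2] w 0.199 -> d [-19.35   3.52   0.63] turn -3.0
0.09 [[284.4  59.4]]
0.095 [[284.4  45.4]]
0.1 [[284.4  31.1]]
[[ -35.   53.]
 [ -51.   49.]
 [-426.   71.]
 [  43.   37.]]
```

View pics/w2.png

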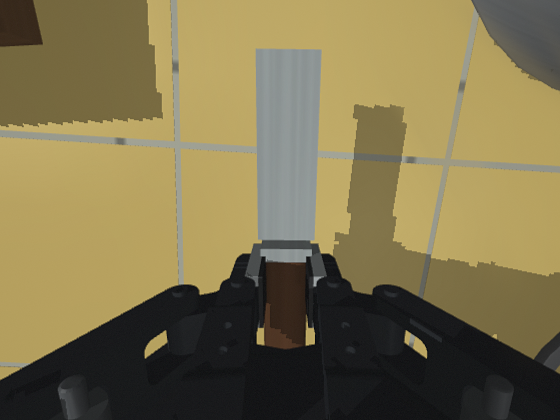

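>>> carry_out(
  deltas=[
    [[0,2,0.3],-1],
    [[-3,3.7,0.7],-3],
    [[-7.5,3.7,1],-3],
    [[-12,3.7,1],-3],
    [[-16,3.7,1],-3],
    [[-19.3,3.7,1],-3],
    [[-19.3,3.7,1],-3],
    [[-19.3,3.7,1],-3],
  ],
)

```text
t: 5.38
eef_pos: [0.4429, -0.037, 0.0508]
tool_rot: [0.001, 0.747, -0.665, -0.0]
contact_force: [-0.2, -0.7, -1.6]
gripper_width: 0.204
```

```bash
python3 - <<'E'
from h import *
delta([.443,-.036,.052],-83.35)
im,k=shot("wrist","w3")
p=[.674,-.0094,.116]
print(proj(place([[-.109,-.073,.056],[-.109,.073,.056],[.091,.073,.056],[.091,-.073,.056]],p),k).round())
E
```

```text
t5.38 pos [ 0.4429 -0.037   0.0508] xang -83.36 tilt [-0.05 -0.05] F [-0.2 -0.7 -1.6] w 0.204 -> d [-0.1  -0.03 -0.12] turn -0.0
[[  511.   -66.]
 [   53.   -66.]
 [ -206. -1654.]
 [  762. -1649.]]
```

View pics/w3.png

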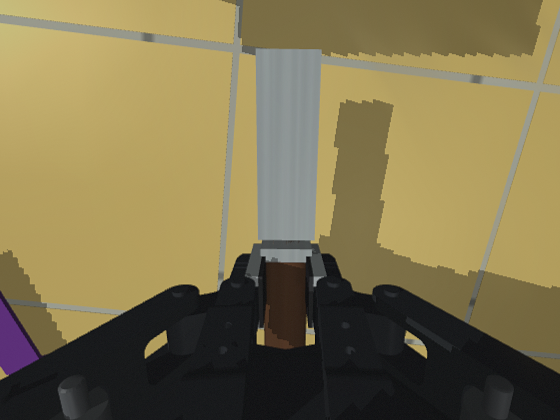

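>>> carry_out(
  deltas=[
    [[0,-1.5,0],0],
    [[0,-2.7,0],0],
    [[0,-3.6,0],0],
    [[0,-4.1,0],0],
    [[0,-4.1,0],0],
    [[0,-4.1,0],0],
  ],
)

```text
t: 6.18
eef_pos: [0.4831, -0.0329, 0.0507]
tool_rot: [0.001, 0.746, -0.665, -0.0]
contact_force: [0.3, -0.3, -0.8]
gripper_width: 0.203
```

>>> carry_out(
  deltas=[
    [[0,0,-0.4],0],
    [[0,0,-0.8],0],
    [[0,0,-1.3],0],
    [[0,0,-1.8],0],
    [[0,0,-2.2],0],
    [[0,0,-2.2],0],
  ],
)

```text
t: 6.92
eef_pos: [0.4833, -0.0328, 0.073]
tool_rot: [0.001, 0.746, -0.665, -0.0]
contact_force: [0.8, 1.0, -1.6]
gripper_width: 0.205
```

```bash
python3 - <<'E'
from h import *
delta([.443,-.036,.052],-83.35)
a,_=shot("scene","s4"); b,_=shot("side","d4")
cv2.imwrite("pics/c4.png",cv2.resize(np.hstack([a[180:300,180:360],b[140:260,180:360]])[:,:,::-1],None,fx=2.2,fy=2.2,interpolation=cv2.INTER_CUBIC))
E
```

```text
t6.92 pos [ 0.4833 -0.0328  0.073 ] xang -83.43 tilt [-0.05 -0.06] F [ 0.8  1.  -1.6] w 0.205 -> d [-0.15  4.04  2.1 ] turn -0.1
```

View pics/c4.png

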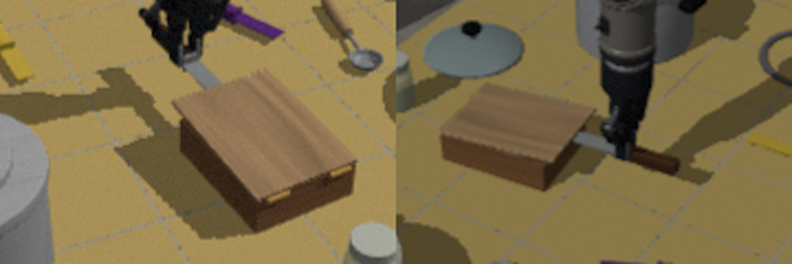

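The blade end is hidden beneath the cover in both views, so it is engaged. I'll swing the cover up along the arc.

>>> carry_out(
  deltas=[
    [[0,-0.15,-1.5],0],
    [[0,-0.4,-2.8],0],
    [[0,-0.8,-4.2],0],
    [[0,-1.4,-6.0],0],
    [[0,-2.3,-7.7],0],
    [[0,-3.3,-9.4],0],
    [[0,-4.4,-10.9],0],
    [[0,-5.7,-12.3],0],
    [[0,-7.1,-13.5],0],
    [[0,-7.1,-13.5],0],
  ],
)

```text
t: 8.28
eef_pos: [0.5558, -0.0244, 0.2095]
tool_rot: [-0.001, 0.746, -0.665, 0.001]
contact_force: [0.6, 0.2, -0.6]
gripper_width: 0.204
```

```bash
python3 - <<'E'
from h import *
delta([.4833,-.0328,.073],-83.35)
a,_=shot("scene","s5"); b,_=shot("side","d5")
cv2.imwrite("pics/c5.png",cv2.resize(np.hstack([a[120:300,160:360],b[80:260,180:380]])[:,:,::-1],None,fx=2,fy=2,interpolation=cv2.INTER_CUBIC))
E
```

```text
t8.28 pos [ 0.5558 -0.0244  0.2095] xang -83.43 tilt [ 0.18 -0.04] F [ 0.6  0.2 -0.6] w 0.204 -> d [-1.000e-02  7.340e+00  1.363e+01] turn -0.1
```

View pics/c5.png

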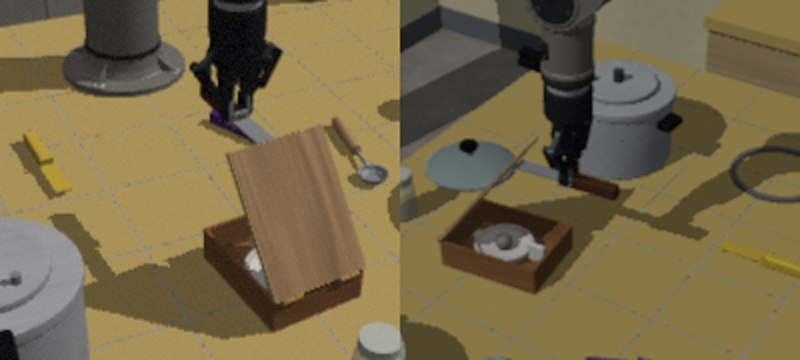

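>>> carry_out(
  deltas=[
    [[0,-1.3,-1.0],0],
    [[0,-3.0,-1.9],0],
    [[0,-4.7,-2.7],0],
    [[0,-6.5,-3.3],0],
    [[0,-8.4,-3.7],0],
    [[0,-10.2,-3.9],0],
    [[0,-11.8,-3.9],0],
    [[0,-12.8,-3.9],0],
    [[0,-13.2,-3.9],0],
    [[0,-13.2,-3.9],0],
  ],
)

```text
t: 9.62
eef_pos: [0.6852, -0.0094, 0.247]
tool_rot: [0.0, 0.746, -0.665, 0.0]
contact_force: [-0.6, 0.3, -1.2]
gripper_width: 0.206
```

```bash
python3 - <<'E'
from h import *
delta([.4833,-.0328,.073],-83.35)
a,_=shot("scene","s6"); b,_=shot("side","d6")
cv2.imwrite("pics/c6.png",cv2.resize(np.hstack([a[120:300,160:360],b[60:260,180:380][:180]])[:,:,::-1],None,fx=2,fy=2,interpolation=cv2.INTER_CUBIC))
E
```

```text
t9.62 pos [ 0.6852 -0.0094  0.247 ] xang -83.42 tilt [ 0.02 -0.04] F [-0.6  0.3 -1.2] w 0.206 -> d [ 0.   20.33 17.4 ] turn -0.1
```

View pics/c6.png

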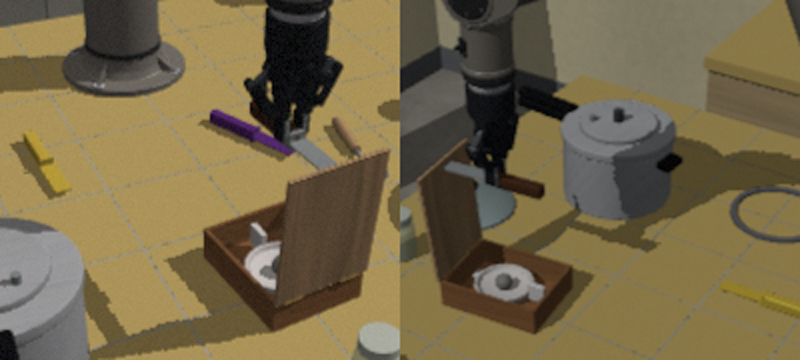

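The cover is upright and leaning slightly past vertical. Next I'll bring the spatula back to where it lay.

>>> carry_out(
  deltas=[
    [[0,3,0],0],
    [[0,8,0],0],
    [[0,13.5,0],0],
    [[2,19,2],0],
    [[6,21.6,5],1],
    [[11,21.6,8],2],
    [[15.5,21.6,11],3],
    [[19.4,21.6,14.5],3],
    [[19.4,21.6,14.7],3],
    [[19.4,21.6,14.7],3],
  ],
)

```text
t: 10.98
eef_pos: [0.4931, -0.2262, 0.1006]
tool_rot: [-0.0, 0.729, -0.685, 0.0]
contact_force: [-0.7, 0.4, -0.4]
gripper_width: 0.202
```

```bash
python3 - <<'E'
from h import *
delta([.4926,-.2269,.0235],-86.4)
E
```

```text
t10.97 pos [ 0.4931 -0.2262  0.1006] xang -86.40 tilt [ 0.06 -0.01] F [-0.7  0.4 -0.4] w 0.202 -> d [0.07 0.06 7.71] turn -0.0
```

>>> carry_out(
  deltas=[
    [[0,0,2.5],0],
    [[0,0,5],0],
    [[0,0,6.8],0],
    [[0,0,7.5],0],
    [[0,0,7.8],0],
    [[0,0,7.9],0],
    [[0,0,7.9],0],
  ],
)

```text
t: 11.85
eef_pos: [0.4935, -0.2263, 0.022]
tool_rot: [-0.0, 0.729, -0.685, 0.001]
contact_force: [-0.1, -0.3, -0.7]
gripper_width: 0.202
```

>>> carry_out(
  deltas=[
    [[0,0,0.1],0],
    [[0,0,0.1],0],
    [[0,0,0.1],0],
  ],
)

```text
t: 12.22
eef_pos: [0.4938, -0.2265, 0.0214]
tool_rot: [-0.001, 0.729, -0.685, 0.001]
contact_force: [0.3, -0.3, 3.5]
gripper_width: 0.208
```

>>> carry_out(
  deltas=[
    [[0,0,0],0],
    [[0,0,0],0],
    [[0,0,0],0],
    [[0,0,0],0],
  ],
  hand=0.5,
)

```text
t: 12.72
eef_pos: [0.4938, -0.2265, 0.0214]
tool_rot: [-0.001, 0.729, -0.685, 0.001]
contact_force: [0.5, 0.1, -0.9]
gripper_width: 0.499
```

>>> carry_out(
  deltas=[
    [[0,0,-2],0],
    [[0,0,-6],0],
    [[0,0,-12],0],
    [[0,0,-17],0],
    [[0,0,-17],0],
  ],
)

```text
t: 13.35
eef_pos: [0.4959, -0.2273, 0.1957]
tool_rot: [-0.002, 0.729, -0.685, 0.005]
contact_force: [0.6, 0.0, -0.9]
gripper_width: 0.5
```

```bash
python3 - <<'E'
from h import *
delta([.4926,-.2269,.0235],-86.4)
for c in("scene","side"):
    im,k=shot(c,c+"7")
    for n in["dish","ball_center","dish_handle","spatula"]: print(c,n,[(np.round(d["centre"]).tolist(),round(d["score"],2)) for d in models.spot_in(n,c)[:3]])
    pb=[.675,-.0094,.116]; print(proj(place([[.011,0,.026],[-.055,0,.045],[.072,0,.02],[0.091,0,.05],[-.091,-.071,.05],[-.091,.071,.05],[.091,.071,.05]],pb),k).round(1).tolist())
a=cv2.imread("pics/scene7.png")[205:295,215:345]; b=cv2.imread("pics/side7.png")[155:245,180:310]
cv2.imwrite("pics/c7.png",np.vstack([cv2.resize(x,(650,300) if 0 else (433,300),interpolation=cv2.INTER_CUBIC) for x in(a,b)]))
E
```

```text
t13.35 pos [ 0.4959 -0.2273  0.1957] xang -86.43 tilt [ 0.6 -0.2] F [ 0.6  0.  -0.9] w 0.500 -> d [-0.14  0.5  17.21] turn -0.0
scene dish [([248.0, 292.0], 0.6)]
scene ball_center [([229.0, 322.0], 0.54), ([162.0, 388.0], 0.37)]
scene dish_handle [([248.0, 293.0], 0.54)]
scene spatula [([186.0, 285.0], 0.77), ([242.0, 206.0], 0.65), ([200.0, 183.0], 0.56)]
[[301.5, 252.3], [288.7, 234.2], [314.2, 266.7], [319.1, 262.1], [260.5, 233.8], [302.5, 219.0], [340.8, 253.2]]
side dish [([202.0, 237.0], 0.67)]
side ball_center [([199.0, 235.0], 0.62)]
side dish_handle [([201.0, 236.0], 0.81)]
side spatula [([191.0, 313.0], 0.82), ([201.0, 237.0], 0.74), ([209.0, 369.0], 0.68)]
[[230.6, 201.4], [247.1, 202.2], [215.6, 198.1], [210.4, 189.9], [265.8, 192.6], [246.6, 216.0], [199.4, 201.1]]
```

View pics/c7.png

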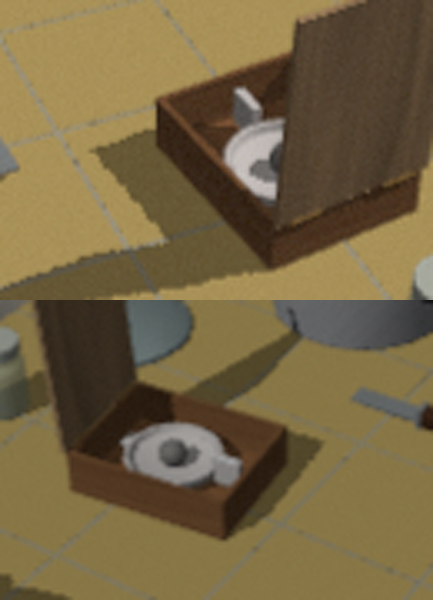

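Spatula laid down. In this picture the dish handle's top is at about (289, 233) in the scene view and (249, 204) in the side view, and the ball is in the middle. Now I'll go over the handle.

>>> carry_out(
  deltas=[
    [[-4,0,0],0],
    [[-9,-2,0],-1],
    [[-14,-6,0],-3],
    [[-18,-10,0],-3],
    [[-20.3,-13.7,1],-3],
    [[-20.3,-13.7,2.5],-3],
    [[-20.3,-13.7,2.5],-3],
    [[-20.3,-13.7,2.5],-3],
  ],
)

```text
t: 14.85
eef_pos: [0.6164, -0.0166, 0.1658]
tool_rot: [0.0, 0.746, -0.666, 0.0]
contact_force: [-0.9, 0.1, -0.1]
gripper_width: 0.5
```

```bash
python3 - <<'E'
from h import *
delta([.62,-.0158,.0235],-83.35)
im,k=shot("wrist","w8")
np.save("k8.npy",k,allow_pickle=True)
for n in["dish","ball_center","dish_handle"]: print(n,[(np.round(d["centre"]).tolist(),round(d["score"],2)) for d in models.spot_in(n,"wrist")[:3]])
pb=[.675,-.0094,.116]; print(proj(place([[.011,0,.026],[-.071,0,.045],[-.039,0,.045],[-.091,-.071,.05],[-.091,.071,.05]],pb),k).round(1).tolist())
E
```

```text
t14.85 pos [ 0.6164 -0.0166  0.1658] xang -83.52 tilt [ 0.02 -0.05] F [-0.9  0.1 -0.1] w 0.500 -> d [-0.06 -0.37 14.23] turn -0.2
dish [([103.0, 287.0], 0.94)]
ball_center [([103.0, 276.0], 0.16)]
dish_handle [([102.0, 291.0], 0.65)]
[[284.1, 117.6], [284.4, 221.0], [284.3, 182.6], [370.7, 245.8], [198.2, 246.3]]
```

View pics/w8.png

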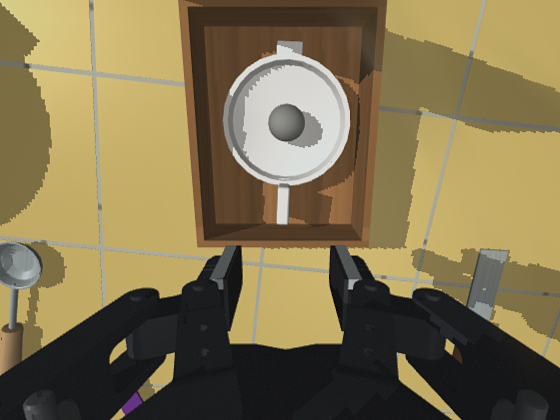

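The wrist view shows the box's front corners at (198, 245) and (371, 245), as predicted. The dish centre is at (287, 119), the fin at (283, 184)–(282, 224), and the ball is central. I'll compute the grasp from these.

```bash
python3 - <<'E'
from h import *
k=np.load("k8.npy",allow_pickle=True).item()
im=cv2.imread("pics/w8.png"); g=im.min(2)[180:232,265:300]>140
n,l,s,c=cv2.connectedComponentsWithStats(g.astype(np.uint8)); print(s.tolist(),(c+[265,180]).round(1).tolist())
m=np.argwhere(g); 
for r in range(186,228,6): print(r,np.flatnonzero(g[r-180])[[0,-1]]+265 if g[r-180].any() else None)
C=onz((287,119),k,.027);a=onz((283.5,184),k,.045);b=onz((282.5,223),k,.045)
L=onz((290,44),k,.024)
print(C,a,b,L); 
for P,Q in((b,a),(b,C),(C,L)): d=Q-P; print(np.degrees(np.arctan2(d[1],d[0])),np.hypot(d[0],d[1]))
E
```

```text
[[0, 2, 35, 50, 1268], [0, 0, 35, 6, 149], [12, 7, 12, 37, 403]] [[281.7, 208.4], [283.3, 181.7], [282.4, 205.1]]
186 None
192 [278 288]
198 [278 288]
204 [277 287]
210 [277 287]
216 [277 287]
222 [277 287]
[ 0.68511064 -0.01061742  0.027     ] [ 0.63509534 -0.01344361  0.045     ] [ 0.60261583 -0.01625066  0.045     ] [ 0.74079631 -0.00657216  0.024     ]
4.939523217292308 0.032600582018336
3.906430089052594 0.08268692242439073
4.1549337260727555 0.05583240993410416
```

>>> carry_out(
  deltas=[
    [[-0.13,-0.3,2],2.2],
    [[-0.13,-0.3,5],2.2],
    [[-0.13,-0.3,8],2.2],
    [[-0.13,-0.3,10.5],2.2],
    [[-0.13,-0.3,12.3],2.2],
    [[-0.13,-0.3,13.3],2.2],
    [[-0.13,-0.3,13.8],2.2],
    [[-0.13,-0.3,13.8],2.2],
    [[-0.13,-0.3,13.8],2.2],
  ],
)

```text
t: 16.18
eef_pos: [0.6208, -0.0143, 0.0292]
tool_rot: [-0.001, 0.733, -0.68, 0.001]
contact_force: [-0.3, 0.7, 1.0]
gripper_width: 0.501
```

```bash
python3 -c "
from h import *
delta([.619,-.015,.0275],-85.7)"
```

```text
t16.18 pos [ 0.6208 -0.0143  0.0292] xang -85.68 tilt [ 0.19 -0.02] F [-0.3  0.7  1. ] w 0.501 -> d [0.06 0.19 0.17] turn 0.0
```

>>> carry_out(
  deltas=[
    [[0.06,0.15,0.1],0],
    [[0.06,0.15,0.1],0],
    [[0.06,0.15,0.1],0],
  ],
)

```text
t: 16.55
eef_pos: [0.6194, -0.015, 0.0283]
tool_rot: [-0.001, 0.733, -0.68, 0.001]
contact_force: [-0.0, -0.3, -0.3]
gripper_width: 0.502
```

>>> carry_out(
  deltas=[
    [[0,0,0],0],
    [[0,0,0],0],
    [[0,0,0],0],
    [[0,0,0],0],
    [[0,0,0],0],
    [[0,0,0],0],
  ],
  hand=0.0,
  newtons=30,
)

```text
t: 17.3
eef_pos: [0.6193, -0.0149, 0.0283]
tool_rot: [-0.001, 0.733, -0.68, 0.001]
contact_force: [-0.8, 0.2, 3.0]
gripper_width: 0.11
```

>>> carry_out(
  deltas=[
    [[0,0,0],0],
    [[0,0,0],0],
    [[0,0,0],0],
    [[0,0,0],0],
  ],
  newtons=100,
)

```text
t: 17.8
eef_pos: [0.6193, -0.0149, 0.0284]
tool_rot: [-0.001, 0.733, -0.68, 0.001]
contact_force: [-1.0, 0.5, 4.6]
gripper_width: 0.104
```

```bash
python3 -c "
from h import *
delta([.619,-.015,.0275],-85.7)
im,k=shot('wrist','w9')
cs=cv2.HoughCircles(cv2.cvtColor(im,cv2.COLOR_RGB2GRAY)[:300],cv2.HOUGH_GRADIENT,2,40,param1=120,param2=40,minRadius=15,maxRadius=110); print(cs.round()[0][:6] if cs is not None else None)"
```

```text
t17.80 pos [ 0.6193 -0.0149  0.0284] xang -85.68 tilt [ 0.2  -0.01] F [-1.   0.5  4.6] w 0.104 -> d [0.01 0.03 0.09] turn 0.0
[[287. 115. 109.]
 [275. 185.  96.]
 [325.  89.  87.]
 [335. 157.  93.]
 [259. 147.  93.]
 [241.  99.  87.]]
```

>>> carry_out(
  deltas=[
    [[0,0,-0.1],0],
    [[0,0,-0.3],0],
    [[0,0,-0.6],0],
    [[0,0,-1.0],0],
    [[0,0,-1.5],0],
    [[0,0,-2.0],0],
    [[0,0,-2.4],0],
    [[0,0,-2.7],0],
    [[0,0,-2.9],0],
    [[0,0,-3.0],0],
  ],
)

```text
t: 19.1
eef_pos: [0.6192, -0.0149, 0.0585]
tool_rot: [-0.001, 0.733, -0.68, 0.001]
contact_force: [0.4, 0.3, -2.7]
gripper_width: 0.102
```

```bash
python3 -c "
from h import *
delta([.619,-.015,.0275],-85.7)
im,k=shot('wrist','w10')
h=cv2.cvtColor(im,cv2.COLOR_RGB2HSV)[:200,200:380]
m=((h[...,1]<40)&(h[...,2]>140)).astype(np.uint8); p=cv2.findNonZero(m); print('dish bbox',cv2.boundingRect(p))
cv2.imwrite('pics/c10.png',im[:,:,::-1])
"
```

```text
t19.10 pos [ 0.6192 -0.0149  0.0585] xang -85.68 tilt [ 0.19 -0.02] F [ 0.4  0.3 -2.7] w 0.102 -> d [0.   0.03 3.1 ] turn 0.0
dish bbox (0, 0, 180, 200)
```

View pics/c10.png

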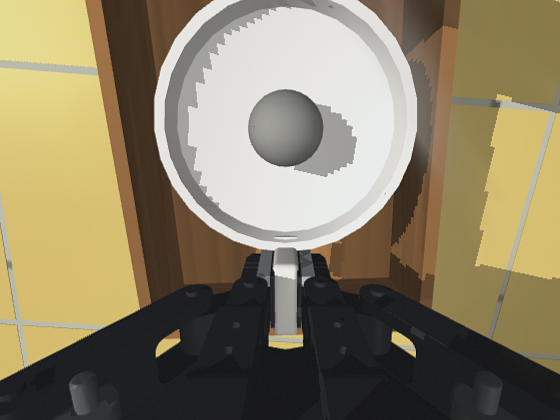

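The ball sits in the middle of the lifted plate, at (286, 127). I'll keep lifting and back away from the cover.

>>> carry_out(
  deltas=[
    [[0,0,-0.2],0],
    [[0,0,-0.6],0],
    [[0,0,-1.2],0],
    [[0,0,-2.0],0],
    [[0,0,-2.9],0],
    [[0,0,-3.8],0],
    [[0,0.1,-4.6],0],
    [[0,0.3,-5.2],0],
    [[0,0.5,-5.6],0],
    [[0,0.7,-5.8],0],
  ],
)

```text
t: 20.4
eef_pos: [0.6118, -0.0155, 0.1167]
tool_rot: [-0.001, 0.733, -0.68, 0.001]
contact_force: [0.4, -0.4, -2.8]
gripper_width: 0.105
```

>>> carry_out(
  deltas=[
    [[0,0.2,-0.2],0],
    [[0,0.5,-0.6],0],
    [[0,0.8,-1.2],0],
    [[0,1.1,-2.0],0],
    [[0,1.4,-2.8],0],
    [[0,1.7,-3.5],0],
    [[0,2.0,-4.0],0],
    [[0,2.2,-4.4],0],
    [[0,2.3,-4.6],0],
    [[0,2.3,-4.7],0],
  ],
)

```text
t: 21.65
eef_pos: [0.5887, -0.0172, 0.1636]
tool_rot: [-0.001, 0.733, -0.68, 0.001]
contact_force: [-0.2, -0.1, -2.6]
gripper_width: 0.103
```

```bash
cat >> h.py <<'E'
def ball():
    im,k=shot("wrist","tmp"); o,M=state()
    g=cv2.cvtColor(im,cv2.COLOR_RGB2GRAY); f=-M[:,1]
    base=o["eef_pos"]-[0,0,.0234]  # dish underside level under the grasp
    e=proj(base+f*.066+[0,0,.021],k)[0]
    h=cv2.cvtColor(im,cv2.COLOR_RGB2HSV); x,y=map(int,e)
    y0,x0=max(0,y-70),max(0,x-70); w=h[y0:y+70,x0:x+70]
    m=((w[...,2]<185)&(w[...,1]<60)).astype(np.uint8)
    m=cv2.morphologyEx(m,cv2.MORPH_OPEN,np.ones((5,5)))
    d=cv2.distanceTransform(np.pad(m,1),cv2.DIST_L2,5); _,v,_,l=cv2.minMaxLoc(d)
    print("ball expected",e.round(1),"seen",(l[0]+x0-1,l[1]+y0-1),"r %.1f"%v)
E
python3 - <<'E'
from h import *
print(readout.get_obs()["q"].round(3))
delta([.59,-.018,.13],-85.7-81); ball()
ks,kd=get_calibration("scene"),get_calibration("side")
s=least_squares(lambda p:np.r_[(proj(p,ks)-[152,248]).ravel(),(proj(p,kd)-[289.5,117]).ravel()],[.68,-.39,.17]); print("knob",s.x,s.fun)
E
```

```text
[ 0.041  0.434 -0.152  1.84   0.084  0.871 -1.646]
t21.65 pos [ 0.5887 -0.0172  0.1636] xang -85.68 tilt [ 0.19 -0.02] F [-0.2 -0.1 -2.6] w 0.103 -> d [ 0.09 -0.12  3.36] turn 81.0
ball expected [284.7 121.9] seen (286, 128) r 38.4
knob [ 0.68902251 -0.40000238  0.1728378 ] [-0.54248103 -0.39368169 -0.90102113  0.69517144]
```

>>> carry_out(
  deltas=[
    [[0.1,0,0],1],
    [[0.4,0,0],3],
    [[0.8,0,0],6.5],
    [[1.4,0,0],11],
    [[2.0,-0.1,0],16.5],
    [[2.7,-0.1,0],22],
    [[3.4,-0.1,0],28],
    [[4.0,-0.2,0],33],
    [[4.4,-0.2,0],37],
    [[4.7,-0.2,0],39],
  ],
)

```text
t: 22.95
eef_pos: [0.5943, -0.0642, 0.1636]
tool_rot: [0.001, -0.463, 0.886, -0.001]
contact_force: [-0.5, 0.0, -2.6]
gripper_width: 0.099
```

```bash
python3 - <<'E'
from h import *
print(readout.get_obs()["q"].round(3))
delta([.60,-.11,.165],-163.7); ball()
E
```

```text
[-0.008  0.441  0.014  1.828 -0.008  0.87  -2.169]
t22.95 pos [ 0.5943 -0.0642  0.1636] xang -124.82 tilt [ 0.19 -0.02] F [-0.5  0.  -2.6] w 0.099 -> d [ 3.43 -3.08 -0.14] turn 38.9
ball expected [285.5 122.2] seen (287, 126) r 38.0
```

>>> carry_out(
  deltas=[
    [[0.1,-0.1,0],1],
    [[0.3,-0.3,0],3],
    [[0.6,-0.6,0],6.5],
    [[1.0,-0.9,0],11],
    [[1.5,-1.4,0],16.5],
    [[2.0,-1.8,0],22.5],
    [[2.5,-2.2,0],28],
    [[2.9,-2.6,0],33],
    [[3.2,-2.9,0],36.5],
    [[3.4,-3.1,0],38.5],
  ],
)

```text
t: 24.25
eef_pos: [0.6003, -0.1105, 0.1637]
tool_rot: [0.002, -0.143, 0.99, -0.001]
contact_force: [-0.2, 0.0, -2.0]
gripper_width: 0.101
```

>>> carry_out(
  deltas=[
    [[0,0,0],0.2],
    [[0,0,0],0.2],
    [[0,0,0],0.2],
    [[0,0,0],0.2],
  ],
)

```text
t: 24.75
eef_pos: [0.6004, -0.1103, 0.1637]
tool_rot: [0.002, -0.142, 0.99, -0.001]
contact_force: [-0.4, -0.1, -1.9]
gripper_width: 0.1
```

```bash
python3 - <<'E'
from h import *
delta([.60,-.11,.165],-163.7); ball(); ball()
o,M=state(); t=o["eef_pos"]; f=-M[:,1]
for c in([.684,-.398],[.679,-.395],[.689,-.4]):
    d=np.array(c)-t[:2]; print("lip err deg %.2f"%np.degrees(np.arctan2(f[1],f[0])-np.arctan2(d[1],d[0])))
ks=get_calibration("scene"); kd=get_calibration("side")
# from the pictures: dish axis seen vs cooker; cover angle via corner templates
for c in("scene","side"):
    im,k=shot(c,c+"11")
    for n in["dish","ball_center","cooker","spatula","cover_edge"]: print(c,n,[(np.round(d["centre"]).tolist(),round(d["score"],2)) for d in models.spot_in(n,c)[:3]])
    print("ball exp",proj(t+f*.066+[0,0,-.0024],k).round(),"spat exp",proj(place([[.04,0,.012]],[.457,-.226,.065]),k).round())
    im0=cv2.imread(f"pics/{c}6.png"if 0 else f"pics/{'s6' if c=='scene' else 'd6'}.png")
    for th in(1.4,1.55,1.65,1.75):
        print(th,proj(place([[.091-.2*np.cos(th),y,.05+.2*np.sin(th)] for y in(-.073,.073)],[.675,-.0094,.116]),k).round().tolist())
    # cover pixels changed since released?
    a=cv2.imread(f"pics/{c}7.png"); r=np.s_[140:250,300:360] if c=="scene" else np.s_[120:190,190:225]
    print("diff cover region",cv2.absdiff(a[r],im[r][...,::-1].copy()).mean().round(2))
E
```

```text
t24.75 pos [ 0.6004 -0.1103  0.1637] xang -163.68 tilt [ 0.2  -0.03] F [-0.4 -0.1 -1.9] w 0.100 -> d [ 0.03  0.04 -0.13] turn 0.0
ball expected [284.5 123.3] seen (302, 127) r 51.4
ball expected [284.5 123.3] seen (302, 127) r 51.4
lip err deg 0.10
lip err deg 0.86
lip err deg -0.71
scene dish [([218.0, 233.0], 0.82), ([243.0, 315.0], 0.3), ([240.0, 207.0], 0.18)]
scene ball_center [([241.0, 207.0], 0.69), ([211.0, 234.0], 0.46)]
scene cooker [([281.0, 156.0], 0.62)]
scene spatula [([241.0, 205.0], 0.91), ([187.0, 284.0], 0.7), ([200.0, 185.0], 0.62)]
scene cover_edge [([232.0, 323.0], 0.61)]
ball exp [[234. 213.]] spat exp [[205. 237.]]
1.4 [[291.0, 200.0], [340.0, 184.0]]
1.55 [[298.0, 205.0], [348.0, 189.0]]
1.65 [[303.0, 210.0], [353.0, 193.0]]
1.75 [[308.0, 215.0], [358.0, 197.0]]
diff cover region 2.53
side dish [([156.0, 280.0], 0.46)]
side ball_center []
side cooker [([138.0, 296.0], 0.58), ([165.0, 207.0], 0.49)]
side spatula [([265.0, 305.0], 0.88), ([212.0, 364.0], 0.69), ([189.0, 309.0], 0.58)]
side cover_edge [([165.0, 204.0], 0.91)]
ball exp [[272. 152.]] spat exp [[308. 191.]]
1.4 [[226.0, 133.0], [203.0, 155.0]]
1.55 [[218.0, 131.0], [194.0, 152.0]]
1.65 [[213.0, 130.0], [189.0, 150.0]]
1.75 [[208.0, 129.0], [184.0, 150.0]]
diff cover region 1.71
```

```bash
python3 - <<'E'
from h import *
im,k=shot("wrist","w12"); ref=cv2.cvtColor(cv2.imread("pics/w10.png"),cv2.COLOR_BGR2GRAY)
g=cv2.cvtColor(im,cv2.COLOR_RGB2GRAY)
for n,a in(("now",g),("ref",ref)):
    c=cv2.HoughCircles(cv2.medianBlur(a[40:220,180:400],5),cv2.HOUGH_GRADIENT,1.5,20,param1=60,param2=18,minRadius=33,maxRadius=43)
    print(n,(c[0][:3]+[180,40,0]).round(1).tolist() if c is not None else None)
print("row127",g[127,200:390:10],"col286",g[60:200:10,286])
print("ref",ref[127,200:390:10],ref[60:200:10,286])
E
```

```text
now [[285.8, 127.8, 38.2], [230.2, 172.8, 33.8]]
ref [[285.8, 127.8, 38.7], [339.8, 172.8, 33.9], [339.8, 72.2, 38.7]]
row127 [220 220 221 222 221  61  77  85  89  94  95  94  84 149 149 148 147 147
 147] col286 [147 147 149  69  83  90  92  93  88 146 132 155 154 155]
ref [223 224 225 225 227 139 157 159 154 142 128 106  84 158 158 155 234 234
 234] [228 228 229  94 128 141 147 148 141 124  98 233 233 232]
```

The ball is still at (285.8, 127.8), the same as just after the lift, with only a shadow over part of the plate. The pose is steady, so I'm handing in.

```bash
python3 -c "
from station import bot
print(bot.hand_in())"
```

```text
the job is handed in; nothing more can be done
None
```

I levered the cover open with the brown spatula, laid the spatula back where it had been, and lifted the plate out with the ball in it. I then turned the plate until its lip pointed at the cooker. I handed the job in at about 25 s of the 67 s allowed, with the plate still held. `hand_in` gave no verdict.

**Last checks:**
- **Cover:** it stands at about 1.66 rad, judged from its corners when I finished pushing. The picture of that area was almost unchanged at the end.
- **Plate height and level:** its underside is about 14 cm above the counter. The tool is tilted 0.2 degrees.
- **Lip direction:** my two estimates of the cooker's position differ by about 1 cm. The lip points within about 1 degree of either, after a turn of about 78 degrees.
- **Ball:** it is at the same wrist-camera position as just after the lift, (286, 128).
- **Spatula:** it lies on the counter within a few pixels of where I expected it.

**Checks that disagreed:** my first ball detector gave a wrong reading at the final pose because a shadow on the plate merged with the ball. A circle fit settled it. The networks did not find the ball in the side view. I had used all 12 picture views by the lift, so the final pose was checked by measurement only, not by eye.

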